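# Focus the microscope by three clicks

### The arm

A 7-joint arm with a two-finger parallel gripper is mounted at the origin on the work surface. World frame = base frame: x ahead of the robot, y to its left, z up, the work surface at z = 0. Lengths are in m, angles in rad, forces in N, time in s.
With the tool pointing down it reaches from about 0.425 to 0.95 m from the base axis. Payload 4.7 kg.
Tool frame: the origin (TCP) lies at the very end of the fingers, on their centre line; the grasp point (between the pads) lies 19 mm behind it; z points along the fingers, x is the direction in which the jaws open and shut, and the axes are right-handed (so a half turn about z gives the same grasp; the last joint's range is limited). The gripper opens to 85 mm and grips with 20 to 120 N. Pads are 22 mm wide; open, the fingers measure 114 mm over their backs; the gripper's body (76 mm by 85 mm) begins 54 mm behind the grasp point. The pads swing forward as they close: fully open they stand 13 mm farther back than shut.
Start: joints at [1.316, 0.469, -0.049, 1.532, 0.024, 1.141, -0.082], TCP at [0.151, -0.658, 0.231] pointing down, gripper open.
Joint ranges: [-2.59, 2.59], [-0.33, 1.99], [-1.39, 1.29], [0.1, 2.45], [-1.04, 4.18], [0.21, 1.99], [-2.66, 2.66]. Speed limits (rad/s): [2.57, 2.57, 3.14, 3.14, 3.14, 3.14, 3.14].

### API

Orientations are given as a unit quaternion [w, x, y, z].
In Python, from workcell import env, viewer gives the robot as it stands. The module is installed in compiled form; this text tells all that it offers.
- The arm moves only by the shell command python3 -m jog 'ROWS' [OPENING]. ROWS is JSON, a list of rows, each a list of 6 numbers: the shift along the tool's x, y, z in m, then the turn, a rotation vector about the tool's x, y, z in degrees. In form: [[tx, ty, tz, rx, ry, rz], ...]. A call has 1 to 20 rows; each row is the pose to reach, as a shift and turn from the pose commanded when the call began, along the tool's axes at that moment; what a row does not reach only later rows make up. A row lasts 1/10 s, in which the tool goes at most 50 mm and 8.59 degrees, less where a joint would pass 70% of its speed; a pose out of reach is approached as far as the arm can. A call with a gripper value outside its range is refused whole. OPENING is the closure, from 0 (fully open) to 1 (shut), set as the call begins (- or left out, the last holds). The fingers move at their own pace and stop on an object; the grip force is fixed at half the most. Time passes only in rows, so rows that repeat a pose let the fingers close. It gives the time, the measured TCP pose, the force and the opening at its end, in the units of the state.
- env.get_state(): the state, without advancing time (a new reading comes with each control period).
- viewer.snapshot(name): name is "side" or "top"; returns the picture (400x640x3 uint8, red, green, blue); there is no depth.
- viewer.camera_info(name): a dict with "fov_y" (degrees; the focal length in pixels is half the picture's height over the tangent of half this angle, whatever the lens; pixels are square), "cx", "cy" (the principal point, pixels), "world_from_camera" (4x4, takes a point from camera to world coordinates). Camera axes: x right, y up, looking along -z (the intrinsics and any distortion apply to the point x, -y, -z); pixel columns grow to the right and rows downward; lengths in m; the calibration is good to about 2 mm. A picture is of the moment at which its call begins. camera_info takes no time and is no camera call.
- env.job_done(): hands the job in, once; it reports no verdict.
The state is a dict: "clock": time; "joint_positions": joint angles; "joint_vel": joint speeds; "effort": joint torques, N m; "tool_pos": TCP position; "ee_rot": TCP orientation; "ft_force": force on the tool from outside, world axes, zero at the start; "torque": the same for the moment, N m; "gripper_width": finger opening in m.
Only numpy, scipy, OpenCV 4.12 (cv2) and the standard library are available. Lean on these libraries where they do the work, as an engineer would, in place of code of your own. Each camera call takes 0.05 s, during which the arm holds its last target.

### The job

The specimen is just out of focus. On the remote focus box with the blue top, turn the black dial exactly three clicks clockwise (seen from above) from where it stands now, let it rest in that click and let go. Leave the dial of the orange-topped box as it is.

Things in the scene. Friction and masses are not known exactly. Their poses are not given: they have to be found in the camera images.
- blue_dial (a joint): Angle (rad) of the black click-stop dial on the blue-topped focus box; grows clockwise seen from above. It rests in eight clicks 24 degrees (0.419 rad) apart, at 0, 0.419 ... 2.93, with end stops just beyond the first and last; it starts in the second (about 0.419). A sprung ball resists with under 0.15 N m between clicks and pulls the released dial into the nearest one.
- blue_dial_grip (a point): On the dial's vertical axis at the height to grip, 71 mm above the bench, 10 mm below its flat top. The dial: black fluted upright cylinder, 42 mm across, 34 mm high, grippable on any opposite sides, alone on its box. The box: fixed, 130 x 130 mm, 45 mm high, white, blue top with eight white dots at the clicks. z up; x along the dial's white pointer line, turning with it.
- orange_dial_mark (a point): Outer part of the white pointer line on the dial of the other focus box, 18 mm from that dial's axis, 82 mm above the bench; it turns with the dial. This box is like the blue one but with an orange top; its dial starts in the fourth click and is not to be turned.
Mind the look-alikes: they are no part of the job. What is shaped like the part that bears blue_dial but pink, red or turquoise is not meant.

How it is judged:
By the outcome, as a careful person would: the job done as asked, in the order asked, and still so for the second after the job is handed in, with the robot touching nothing.
It also fails if it takes over 35 s, if anything falls off the work surface, if the arm or the gripper's body presses on something with over 40 N, if the wrist force passes 120 N, or if a joint passes its speed limit or range.

## Working session

There is one attempt and no reset: what is moved stays moved. The work goes in short steps, Python scripts to look and compute and a shell command to move; the robot and the scene stay as the last step left them, time stands still between calls to the robot, and variables do not carry over. Pictures are saved under pics/ and viewed, and the job is handed in when it is done.

```bash
mkdir -p pics; python3 - <<'E'
from workcell import env, viewer
import cv2
for n in ("top","side"):
    im=viewer.snapshot(n); cv2.imwrite(f"pics/{n}0.png",im[:,:,::-1]); print(viewer.camera_info(n))
print(env.get_state())
E
```

```text
{'fov_y': 51.74016303059241, 'cx': 319.4614939049077, 'cy': 199.7223342393109, 'world_from_camera': array([[-1.85135480e-02,  9.91072799e-01, -1.32030133e-01,
         2.77401526e-01],
       [-9.99827981e-01, -1.82033900e-02,  3.55584419e-03,
        -1.58477258e-01],
       [ 1.12070445e-03,  1.32073253e-01,  9.91239325e-01,
         1.37887726e+00],
       [ 0.00000000e+00,  0.00000000e+00,  0.00000000e+00,
         1.00000000e+00]])}
{'fov_y': 52.645921314932, 'cx': 318.7237238885565, 'cy': 197.18068705855347, 'world_from_camera': array([[-0.96707668,  0.13307165, -0.21692082,  0.17719984],
       [-0.25416527, -0.5477804 ,  0.79708008,  0.8574548 ],
       [-0.01275621,  0.82597129,  0.56356784,  0.79134995],
       [ 0.        ,  0.        ,  0.        ,  1.        ]])}
{'clock': 0.1, 'joint_positions': array([ 1.3161168 ,  0.46937237, -0.04861955,  1.53358288,  0.02407173,
        1.14100544, -0.0822993 ]), 'joint_vel': array([-0.00089587, -0.00081055,  0.00048188, -0.00342229, -0.0005597 ,
       -0.0020414 , -0.00277199]), 'effort': array([ 1.82478747e-03, -5.11514497e+01, -4.67019947e-02, -2.38387656e+01,
        1.07206279e-02,  4.36961360e-03,  2.15447095e-06]), 'tool_pos': array([ 0.1510257 , -0.65734147,  0.23035506]), 'ee_rot': array([-5.45461361e-04,  7.82273684e-01, -6.22934256e-01, -7.05781786e-04]), 'ft_force': array([ 0.0003926 , -0.12630487,  0.0355485 ]), 'torque': array([ 0.01552751,  0.01197727, -0.00218096]), 'gripper_width': 0.08528833427208803}
```

View pics/top0.png

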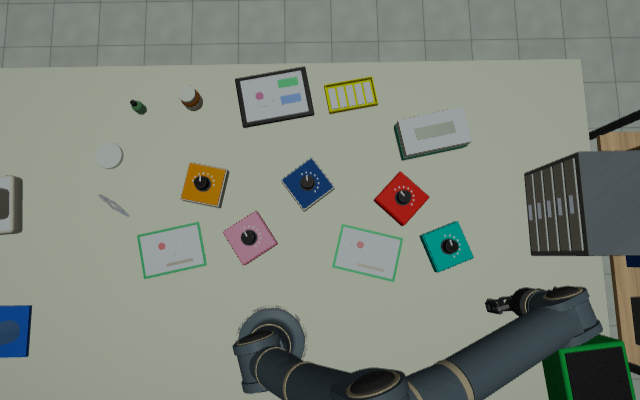

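View pics/side0.png

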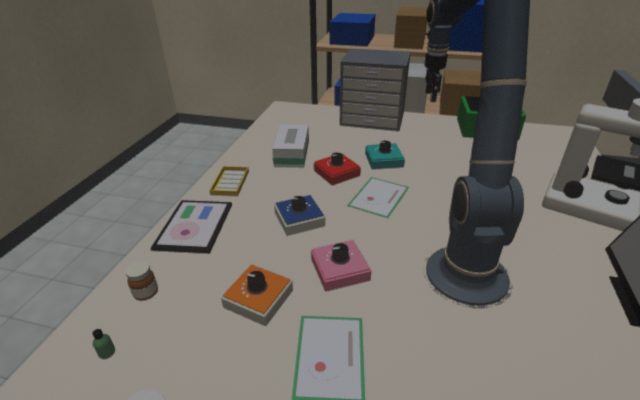

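The top view shows the blue box at (308,184), the orange at (205,185), and pink, red and turquoise look-alikes. The side view shows the blue box at (300,212). Next I'll measure it.

```bash
cat > h.py <<'E'
import numpy as np, cv2
from workcell import env, viewer
def ray(n,u,v):
    c=viewer.camera_info(n); f=200/np.tan(np.radians(c['fov_y']/2)); M=c['world_from_camera']
    d=M[:3,:3]@np.array([(u-c['cx'])/f,-(v-c['cy'])/f,-1]); return M[:3,3],d
def onz(n,u,v,z):
    o,d=ray(n,u,v); return (o+d*(z-o[2])/d[2])[:2]
E
python3 - <<'E'
from h import *
for n,roi in (("top",(270,150,350,220)),("side",(265,185,335,240))):
    im=cv2.imread(f"pics/{n}0.png"); x0,y0,x1,y1=roi
    c=im[y0:y1,x0:x1]
    cv2.imwrite(f"pics/{n}0z.png",cv2.resize(c,None,fx=8,fy=8,interpolation=cv2.INTER_CUBIC))
    h=cv2.cvtColor(c,cv2.COLOR_BGR2HSV)
    m=cv2.inRange(h,(100,120,60),(125,255,255))
    cs,_=cv2.findContours(m,cv2.RETR_EXTERNAL,cv2.CHAIN_APPROX_NONE)
    k=max(cs,key=cv2.contourArea)+np.array([x0,y0])
    pts=np.array([onz(n,u,v,.045) for u,v in k[:,0]],np.float32)
    r=cv2.minAreaRect(cv2.convexHull(pts)); print(n,"box",r)
    dk=(h[:,:,2]<50).astype(np.uint8)
    cs,_=cv2.findContours(dk,cv2.RETR_EXTERNAL,cv2.CHAIN_APPROX_NONE)
    k=max(cs,key=cv2.contourArea)+np.array([x0,y0]); print("dial px",cv2.boundingRect(k),cv2.minEnclosingCircle(k), onz(n,*cv2.minEnclosingCircle(k)[0],.066))
E
```

```text
top box ((0.5114521980285645, -0.12413226068019867), (0.11847761273384094, 0.11969675868749619), 36.08897018432617)
dial px (300, 176, 15, 15) ((307.0517272949219, 182.7413787841797), 7.400045871734619) [ 0.50831531 -0.12414662]
side box ((0.5090283751487732, -0.12131497263908386), (0.11484326422214508, 0.11243490129709244), 35.54993438720703)
dial px (292, 197, 14, 15) ((298.20001220703125, 204.0), 7.965017318725586) [ 0.50887482 -0.11696983]
```

```bash
sleep 1
```

```text
(no output)
```

View pics/top0z.png

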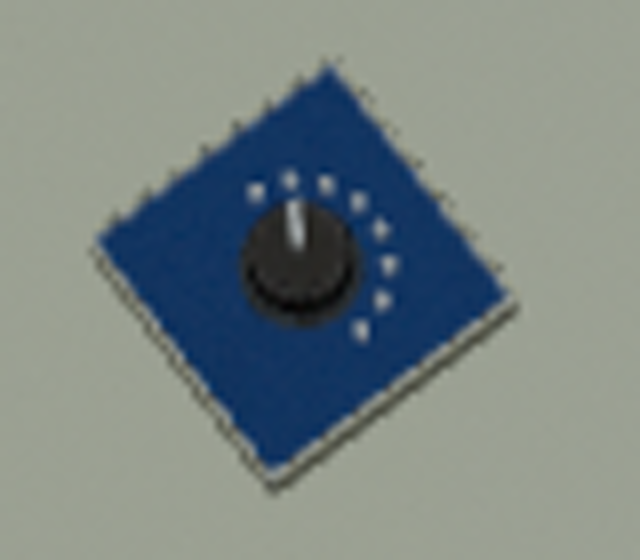

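View pics/side0z.png

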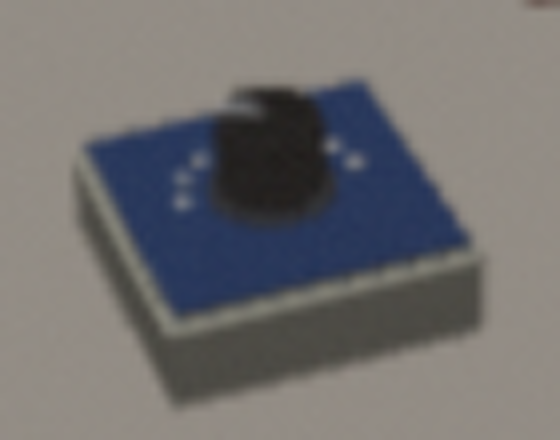

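```bash
cat >> h.py <<'E'
from scipy.spatial.transform import Rotation as R
def rel(p,q=None):
    s=env.get_state(); w=s['ee_rot']; r=R.from_quat([w[1],w[2],w[3],w[0]])
    return r.as_matrix().T@(np.array(p)-s['tool_pos']), r.as_matrix()
E
python3 - <<'E'
from h import *
d=np.array([(256,192),(290,180),(326,184),(358,201),(381,229),(389,264),(382,300),(361,331)],float)
P=np.array([onz("top",270+(u+.5)/8-.5,150+(v+.5)/8-.5,.045) for u,v in d])
A=np.c_[2*P,np.ones(8)]; s=np.linalg.lstsq(A,(P**2).sum(1),rcond=None)[0]; c=s[:2]
print("dots centre",c,np.sqrt(s[2]+c@c), np.degrees(np.arctan2(*(P-c).T[::-1])))
print("dial top", onz("top",270+298.5/8-.5,150+250.5/8-.5,.081))
p0=onz("top",270+300/8-.5,150+247/8-.5,.081);p1=onz("top",270+293/8-.5,150+200/8-.5,.081)
print("pointer deg",np.degrees(np.arctan2(*(p1-p0)[::-1])))
# dial top side view, px zoom centre ~(272,107)
print("side dial top", onz("side",265+270/8-.5,185+108/8-.5,.081))
v,M=rel([.510,-.123,.23]); print(v); print(M)
E
```

```text
dots centre [ 0.51139399 -0.12381583] 0.03632524741540556 [  29.45044911    5.93493952  -17.74181682  -41.64281646  -65.49078367
  -89.14665821 -113.40125103 -137.98270456]
dial top [ 0.51194021 -0.12386577]
pointer deg 7.509110149480387
side dial top [ 0.5114021  -0.12780483]
[-0.44039749 -0.46950213  0.00112848]
[[ 2.23904830e-01 -9.74610921e-01 -4.24655903e-04]
 [-9.74609381e-01 -2.23905231e-01  1.73271144e-03]
 [-1.78380217e-03  2.59111666e-05 -9.99998409e-01]]
```

```bash
python3 -m jog '[[-0.44,-0.47,0,0,0,-63],[-0.44,-0.47,0,0,0,-63],[-0.44,-0.47,0,0,0,-63],[-0.44,-0.47,0,0,0,-63],[-0.44,-0.47,0,0,0,-63],[-0.44,-0.47,0,0,0,-63],[-0.44,-0.47,0,0,0,-63],[-0.44,-0.47,0,0,0,-63],[-0.44,-0.47,0,0,0,-63],[-0.44,-0.47,0,0,0,-63],[-0.44,-0.47,0,0,0,-63],[-0.44,-0.47,0,0,0,-63],[-0.44,-0.47,0,0,0,-63],[-0.44,-0.47,0,0,0,-63],[-0.44,-0.47,0,0,0,-63],[-0.44,-0.47,0,0,0,-63],[-0.44,-0.47,0,0,0,-63],[-0.44,-0.47,0,0,0,-63]]' 0
python3 - <<'E'
from h import *
print(rel([.5114,-.124,.052]),env.get_state()['joint_positions'])
im=viewer.snapshot("side"); cv2.imwrite("pics/s1.png",im[:,:,::-1])
E
```

```text
clock: 1.9
tool_pos: [0.5101, -0.1252, 0.2313]
ee_rot: [0.0, 0.992, -0.124, -0.0]
ft_force: [0.6, -0.5, 0.7]
gripper_width: 0.0853
(array([ 0.00098942, -0.00164215,  0.17924928]), array([[ 9.69398843e-01, -2.45490894e-01, -3.21571001e-04],
       [-2.45491042e-01, -9.69398701e-01, -5.54113666e-04],
       [-1.75700651e-04,  6.16099947e-04, -9.99999795e-01]])) [ 0.63370451  0.27596941 -0.56905141  1.86154913  0.1705089   1.05244158
 -0.25115049]
```

```bash
python3 -m jog '[[0.001,-0.0015,0.04,0,0,0],[0.001,-0.0015,0.08,0,0,0],[0.001,-0.0015,0.12,0,0,0],[0.001,-0.0015,0.145,0,0,0],[0.001,-0.0015,0.16,0,0,0],[0.001,-0.0015,0.17,0,0,0],[0.001,-0.0015,0.178,0,0,0],[0.001,-0.0015,0.178,0,0,0],[0.001,-0.0015,0.178,0,0,0]]' 0
python3 - <<'E'
from h import *
print(rel([.5114,-.124,.052])[0],env.get_state()['joint_positions'])
for n,(x0,y0,x1,y1) in (("top",(230,130,390,250)),("side",(230,130,370,235))):
  im=viewer.snapshot(n)[y0:y1,x0:x1,::-1]; cv2.imwrite(f"pics/{n}2.png",cv2.resize(im,None,fx=4,fy=4,interpolation=cv2.INTER_CUBIC))
E
```

```text
clock: 2.85
tool_pos: [0.5128, -0.1227, 0.0542]
ee_rot: [0.0, 0.992, -0.122, 0.001]
ft_force: [-0.5, -0.1, 0.3]
gripper_width: 0.0854
[-0.00106095  0.00158706  0.0021507 ] [ 0.53027325  0.50792373 -0.47846714  2.01881885  0.35816037  0.69407734
 -0.42042342]
```

View pics/side2.png

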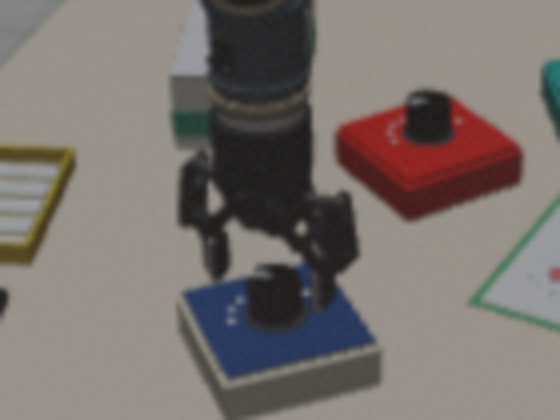

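View pics/top2.png

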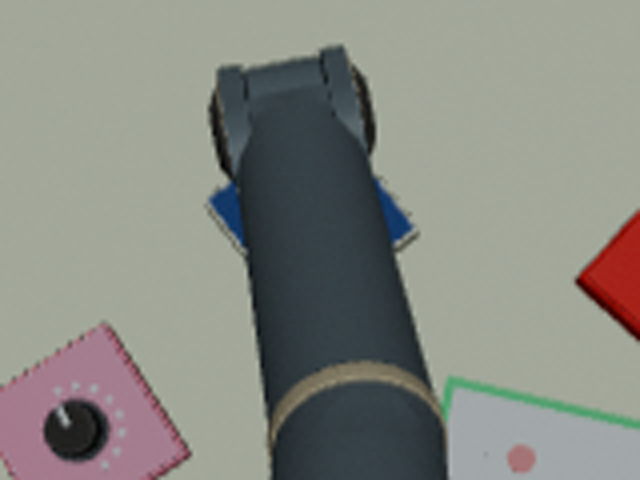

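The fingers straddle the dial in the side view (fingers at about (215,260) and (325,290) in the crop, dial at (275,298)). I'll make a small correction, then close.

```bash
python3 -m jog '[[-0.001,0.0015,0.002,0,0,0],[-0.001,0.0015,0.002,0,0,0],[-0.001,0.0015,0.002,0,0,0]]' 0
python3 -m jog '[[0,0,0,0,0,0],[0,0,0,0,0,0],[0,0,0,0,0,0],[0,0,0,0,0,0],[0,0,0,0,0,0],[0,0,0,0,0,0],[0,0,0,0,0,0],[0,0,0,0,0,0],[0,0,0,0,0,0],[0,0,0,0,0,0]]' 1
python3 - <<'E'
from h import *
s=env.get_state();print(s['torque'],s['joint_positions'])
x0,y0,x1,y1=230,130,370,235
im=viewer.snapshot("side")[y0:y1,x0:x1,::-1]; cv2.imwrite(f"pics/side3.png",cv2.resize(im,None,fx=4,fy=4,interpolation=cv2.INTER_CUBIC))
E
```

```text
clock: 3.25
tool_pos: [0.5107, -0.1239, 0.0514]
ee_rot: [0.0, 0.992, -0.122, 0.0]
ft_force: [-0.3, 0.7, 0.1]
gripper_width: 0.0856
clock: 4.25
tool_pos: [0.5098, -0.1236, 0.0517]
ee_rot: [0.0, 0.992, -0.122, -0.001]
ft_force: [-3.2, 0.2, 5.8]
gripper_width: 0.0406
[0.1701687  0.74020763 0.01189989] [ 0.53163921  0.50978532 -0.47687123  2.02381657  0.36000772  0.69122001
 -0.4201422 ]
```

View pics/side3.png

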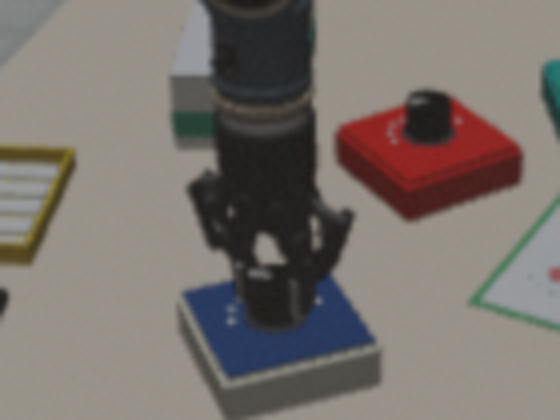

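The dial is gripped (40.6 mm wide, about 6 N at the wrist). Now I'll turn it +72° about tool z, which is clockwise from above.

```bash
python3 -m jog '[[0,0,0,0,0,6],[0,0,0,0,0,12],[0,0,0,0,0,18],[0,0,0,0,0,24],[0,0,0,0,0,30],[0,0,0,0,0,36],[0,0,0,0,0,42],[0,0,0,0,0,48],[0,0,0,0,0,54],[0,0,0,0,0,60],[0,0,0,0,0,66],[0,0,0,0,0,72],[0,0,0,0,0,72],[0,0,0,0,0,72],[0,0,0,0,0,72],[0,0,0,0,0,72]]'
python3 - <<'E'
from h import *
s=env.get_state();print(s['torque'],s['joint_positions']);M=rel([0,0,0])[1];print(np.degrees(np.arctan2(M[1,0],M[0,0])))
x0,y0,x1,y1=230,130,370,235
im=viewer.snapshot("side")[y0:y1,x0:x1,::-1]; cv2.imwrite(f"pics/side4.png",cv2.resize(im,None,fx=4,fy=4,interpolation=cv2.INTER_CUBIC))
E
```

```text
clock: 5.9
tool_pos: [0.5108, -0.1248, 0.0517]
ee_rot: [0.0, 0.731, -0.682, 0.001]
ft_force: [-1.3, -3.9, 6.8]
gripper_width: 0.0403
[-0.95308863  0.4020813   0.02532406] [ 0.28145484  0.46859093 -0.15460132  2.03732271  0.1178977   0.64327979
 -1.452548  ]
-86.02337028285895
```

View pics/side4.png

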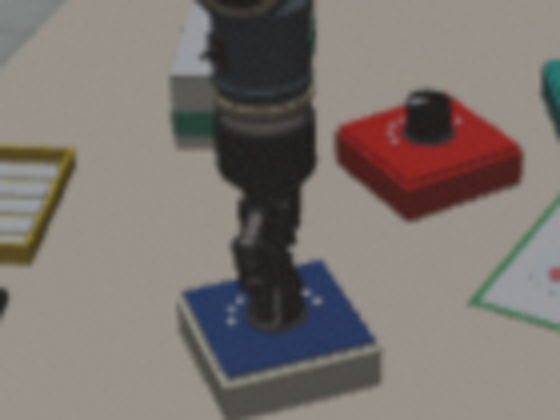

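The tool turned 72° and the moment about the axis is only 0.03 N m, so the dial appears to rest in the click. Releasing and lifting.

```bash
python3 -m jog '[[0,0,0,0,0,0],[0,0,0,0,0,0],[0,0,0,0,0,0],[0,0,0,0,0,0],[0,0,0,0,0,0],[0,0,0,0,0,0],[0,0,0,0,0,0],[0,0,0,0,0,0],[0,0,0,0,0,0],[0,0,0,0,0,0]]' 0
python3 -m jog '[[0,0,-0.02,0,0,0],[0,0,-0.05,0,0,0],[0,0,-0.09,0,0,0],[0,0,-0.13,0,0,0],[0,0,-0.17,0,0,0],[0,0,-0.18,0,0,0],[0,0,-0.18,0,0,0]]' 0
python3 - <<'E'
from h import *
print(rel([.30,-.5,.235])[0],env.get_state()['joint_positions'])
E
```

```text
clock: 6.95
tool_pos: [0.5107, -0.1238, 0.0513]
ee_rot: [0.0, 0.731, -0.682, 0.0]
ft_force: [0.9, 0.5, -0.1]
gripper_width: 0.0855
clock: 7.65
tool_pos: [0.5117, -0.124, 0.2331]
ee_rot: [-0.001, 0.731, -0.682, 0.002]
ft_force: [-0.4, 0.2, -0.7]
gripper_width: 0.0852
[ 0.36063239  0.2369595  -0.0023654 ] [ 0.31219644  0.23164313 -0.1829605   1.8767465   0.04916588  1.0333119
 -1.3931298 ]
```

Moving aside so the top camera sees the dial.

```bash
python3 -m jog '[[0.36,0.23,0,0,0,0],[0.36,0.23,0,0,0,0],[0.36,0.23,0,0,0,0],[0.36,0.23,0,0,0,0],[0.36,0.23,0,0,0,0],[0.36,0.23,0,0,0,0],[0.36,0.23,0,0,0,0],[0.36,0.23,0,0,0,0],[0.36,0.23,0,0,0,0],[0.36,0.23,0,0,0,0],[0.36,0.23,0,0,0,0],[0.36,0.23,0,0,0,0]]' 0
python3 - <<'E'
from h import *
for n,(x0,y0,x1,y1) in (("top",(170,140,350,230)),("side",(220,180,340,250))):
  im=viewer.snapshot(n)[y0:y1,x0:x1,::-1]; cv2.imwrite(f"pics/{n}5.png",cv2.resize(im,None,fx=4.4,fy=4.4,interpolation=cv2.INTER_CUBIC))
  if n=="top": cv2.imwrite("pics/top5z.png",cv2.resize(im[10:80,100:180],None,fx=8,fy=8,interpolation=cv2.INTER_CUBIC))
E
```

```text
clock: 8.85
tool_pos: [0.3068, -0.4969, 0.2299]
ee_rot: [-0.001, 0.732, -0.682, -0.001]
ft_force: [-0.0, -0.2, -0.7]
gripper_width: 0.0854
```

View pics/top5.png

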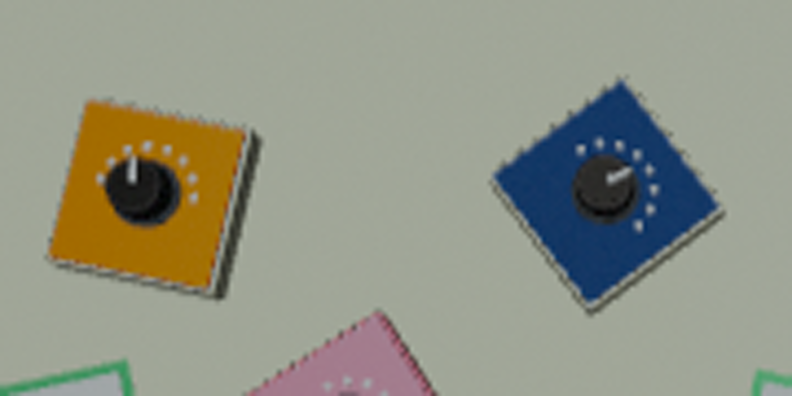

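View pics/top5z.png

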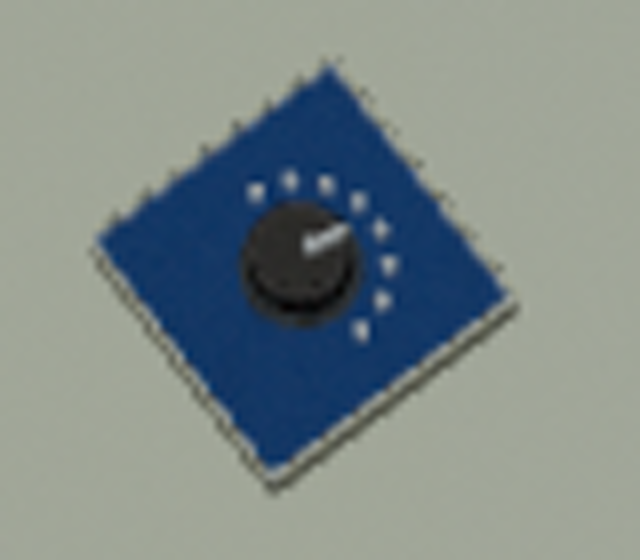

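The pointer on the blue dial runs from (305,247) to (348,228) in the zoomed picture. That is a heading of about -66°, at the fifth dot (-65.5°). It started at about +6°, so it moved three clicks. The orange dial looks unchanged.

```bash
python3 - <<'E'
from workcell import env
print(env.job_done(), env.get_state()['clock'])
E
```

```text
the job is handed in; nothing more can be done
the job is handed in; nothing more can be done
```

I turned the blue box's dial three clicks (72°) clockwise from the second click to the fifth, let go and moved the arm clear. The job was handed in about 9 s into the 35 s allowed.

- **Blue dial:** in the last top picture the pointer heads about -66°, against -65.5° for the fifth dot; it started at about +7.5°, against 5.9° for the second dot.
- **Orange dial:** its pointer looks unchanged in the picture; I did not measure its angle, and the arm never went near that box.
- **Forces:** the readings taken after each move stayed under about 8 N.
- **Disagreement:** the two cameras put the blue box and dial 3–7 mm apart in y. I relied on the top view, and the grip closed at about 40 mm on the 42 mm dial with little side force.

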